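Set a model wing's dihedral with a ratchet prop

ROBOT

A 6-joint arm with a two-finger parallel gripper is mounted at the origin on the work surface. World frame = base frame: x ahead of the robot, y to its left, z up, the work surface at z = 0. Lengths are in m, angles in rad, forces in N, time in s.
With the tool pointing down it reaches from about 0.25 to 0.775 m from the base axis. Payload 4 kg.
Tool frame: the origin (TCP) lies between the finger pads; the fingertips stand 25 mm ahead of it and the grasp point (between the pads) lies 6 mm ahead of it; z points along the fingers, y is the line along which they close (so a half turn about z gives the same grasp; the last joint's range is limited). The gripper opens to 85 mm and grips with 20 to 120 N. Pads are 22 mm wide; open, the fingers measure 114 mm over their backs; the gripper's body (76 mm by 85 mm) begins 54 mm behind the grasp point. The pads swing forward as they close: fully open they stand 13 mm farther back than shut.
Start: joints at [1.23, 0.087, 1.371, -0, 1.684, -0.103], TCP at [0.13, 0.535, 0.227] pointing down, gripper open.
Joint ranges: [-3.1, 3.1], [-0.76, 2.03], [0.27, 2.55], [-1.08, 4.22], [0.17, 2.65], [-2.57, 2.57]. Speed limits (rad/s): [2.79, 2.79, 3.14, 3.14, 3.14, 3.14].

INTERFACE

Orientations are given as a unit quaternion [x, y, z, w].
In Python, from rig import robot, eyes gives the robot as it stands.
- The arm moves only by the shell command python3 -m inch 'ROWS'. ROWS is a JSON object of lists of equal length, an entry for each row: "slide": the shift along the tool's x, y, z in m, a list of three; "spin": the turn about the tool's z in rad; "jaw": the opening, from -1 (shut) to 1 (fully open). In form: {"slide": [[dx, dy, dz], ...], "spin": [spin, ...], "jaw": [jaw, ...]}. A call has 1 to 12 rows; each row shifts and turns the commanded pose from where the row before left it, along the tool's axes as they then stand; what a row does not reach is not made up. A row lasts 1/12 s, in which the tool goes at most 41.7 mm and 7.16 degrees, less where a joint would pass 70% of its speed; a pose out of reach is approached as far as the arm can. A call is refused whole if a number of a shift passes 0.0417 or a number of a turn 0.125, either way. A call with a gripper value outside its range is refused whole. The fingers move at their own pace and stop on an object; the grip force is fixed at half the most. Time passes only in rows, so rows that do not move let the fingers close. It gives the time, the measured TCP pose, the force, the opening and the grip force at its end, in the units of the state.
- robot.get_obs(): the state, without advancing time (a new reading comes with each control period).
- eyes.get_image(name): name is "scene" or "side" or "wrist"; returns the picture (384x512x3 uint8, blue, green, red); there is no depth.
- eyes.camera_params(name): a dict with "fx", "fy", "cx", "cy" (pixels), "k1" (the pictures are not rectified: a ray, as slopes to the right and down, at radius r is drawn at 1 + k1 r^2 times it, then the intrinsics apply), "cam_to_world" (4x4, takes a point from camera to world coordinates). Camera axes: x right, y up, looking along -z (the intrinsics and any distortion apply to the point x, -y, -z); pixel columns grow to the right and rows downward; lengths in m; the calibration is good to about 2 mm. A picture is of the moment at which its call begins: read the wrist's pose just before it. camera_params takes no time and is no camera call; for the wrist camera it gives the pose at the moment of the call.
- robot.hand_in(): hands the job in; it is judged then, once.
The state is a dict: "time": time; "qpos": joint angles; "qvel": joint speeds; "tau": joint torques, N m; "tool_pos": TCP position; "eef_rot": TCP orientation; "ft_force": force on the tool from outside, world axes, zero at the start; "torque": the same for the moment, N m; "opening": finger opening in m; "grasp_force": force on a finger pad.
Only numpy, scipy, OpenCV 4.12 (cv2) and the standard library are available. Lean on these libraries where they do the work, as an engineer would, in place of code of your own. Each camera call takes 0.05 s, during which the arm holds its last target. There are 200 camera calls.

TASK

The ratchet prop under the model aeroplane's wing tip sets how far the wing is raised. Lift its column by the black grip four clicks from where it is now, no more, then press it gently down until it bears on the pawl, and swing the red lock lever down fully home so the prop cannot slip while the glue sets. Leave the wing resting on the pad, do not touch it, do not force the mechanism, and leave the pots and the bottle alone.

Things in the scene. Friction and masses are not known exactly. Their poses are not given: they have to be found in the camera images.
- board: Plywood building board, 300 mm (x) by 500 mm (y), 10 mm thick, fixed. Origin: centre of its underside, on the table top. Its +y end carries the light grey fuselage in a cradle (lengthwise along the board's x, centred 140 mm along +y, up to 170 mm high).
- wing: Light grey wing panel, 250 mm long, 66 mm chord at the tip, widening to 100 mm at the root, 11 mm thick, hinged along its root on the fuselage. Origin: middle of the root, on the hinge line, at the level of the underside (112 mm above the table). The tip points to the board's -y and lies on the prop's pad; it swings up as the prop rises.
- prop: Ratchet prop, like a small jack stand: blue steel, base plate 100 x 100 x 8 mm fixed to the board, guide tube 26 (x) by 28 mm (y) up to 63 mm. Origin: underside of the base plate on the column's axis, 10 mm above the table. z up; -x is the side of the black grip, -y the outboard side with pawl and lock lever. Only the column, pawl and lock move in it.
- column: Toothed steel column in the prop: 34 x 30 mm rubber pad on top, black grip on an arm. Origin: middle of the pad's top, at the start about 100 to 106 mm above the prop's origin. It slides only straight up and down; a snug bush (5 N) holds it where it is left. Notches about 8 mm apart on its -y side; it starts anywhere between two, the pawl part way up a tooth.
- grip (a point): Middle of the black grip, 10 mm below its top, 70 mm from the column's axis along the prop's -x, 12 mm above the pad's top. The grip is an upright block 12 mm thick (prop y), 26 mm wide (prop x), 42 mm high, pinched from above across its thickness; the wing's edge is 24 mm away. Lifting takes 6 to 13 N. Let go, it stays. Down from just after a click it slides with about 3 N, then stands firm.
- pawl: Brass spring pawl, 14 mm wide. Origin: its pivot, 16 mm outboard (-y) of the column's axis, 50 mm up. The lifting pull climbs to about 11 N as a tooth pushes it out, falls by some 3 N as it clicks in and stays low for 1 to 2 mm; a click comes 0.6 mm above that notch's rest. Teeth never come back down past it. A push down of 7 to 14 N for a moment seats the column on it; over 16 N on it is ramming.
- lock: Red lock lever. Origin: its pivot, 34 mm outboard (-y) of the column's axis, 70 mm above the prop's origin; it turns about the prop's x. Unlocked, its handle slants up and outboard at 34 to 46 degrees. A press of 1 to 2 N moves it, it stays where it is left, and it is home, on a firm stop with its cam behind the pawl, when the handle is level. Over 30 N, a blow included, is forcing it.
- lock_tip (a point): Middle of the red pad at the end of the lock lever's handle, 39 mm from the lever's pivot. The pad is 22 mm (prop x) by 18 mm and 8 mm thick, so its pressed face is 4 mm from this point. Home: this point is 70 mm above the prop's origin, level with the lever's pivot.
- pot_blue: Bystander: paint pot with a blue lid, 33 mm wide, 36 mm high, on the board. Origin: centre of its underside.
- pot_yellow: Bystander: paint pot with a yellow lid, 33 mm wide, 36 mm high, on the board. Origin: centre of its underside.
- cement: Bystander: amber cement bottle with a green cap, 38 mm wide, 68 mm high, on the board. Origin: centre of its underside.

How it is judged:
On the way, in this order (a step that is already met when the one before it is completed fails the run):
1. the column is lifted past its fourth click and not past the fifth (z of column in the frame of prop between 0.1324 and 0.1405 m), for 0.1 s.
2. the column is pressed down until its fourth tooth bears on the pawl (z of column in the frame of prop between 0.1305 and 0.1323 m and contact force between column and pawl above 2 N), for 0.1 s.
3. the lock lever is home (z of lock_tip in the frame of prop below 0.0735 m), for 0.2 s.
At the end, for the whole second after the job is handed in: The column stands on the pawl in the fourth notch above its start (pad 130.5 to 133 mm above the prop's origin), the lock lever is home (its tip at most 3.5 mm above level), the wing rests on the pad, and all is still (z of column in the frame of prop between 0.1305 and 0.133 m and z of lock_tip in the frame of prop below 0.0735 m and contact force between wing and column above 0.2 N and linear speed of column below 0.01 m/s and angular speed of wing below 0.05 rad/s and angular speed of lock below 0.1 rad/s); the robot touches nothing.
It fails at once if the column is raised past the fifth click (z of column in the frame of prop above 0.141 m).
It fails at once if the column is rammed down on the pawl with more than 16 N (contact force between column and pawl above 16 N).
It fails at once if the lock lever is forced with more than 30 N (contact force between anything else and lock above 30 N).
It fails at once if the robot touches the wing (contact force between any of the fingers, the arm and wing above 1 N).
It fails at once if a pot or the bottle is shifted by more than 15 mm or tipped (distance of any of pot_blue, pot_yellow, cement from where it was at the start of the episode above 0.015 m or angle between any of pot_blue, pot_yellow, cement's own z axis and vertical above 0.3 rad).
It also fails if it takes over 72 s, if anything falls off the work surface, if the arm or the gripper's body presses on something with over 40 N, if the wrist force passes 120 N, or if a joint passes its speed limit or range.

## Working session

There is one attempt and no reset: what is moved stays moved. The work goes in short steps, Python scripts to look and compute and a shell command to move; the robot and the scene stay as the last step left them, time stands still between calls to the robot, and variables do not carry over. Pictures are saved under pics/ and viewed, at most 10 in all, crops included, and the job is handed in when it is done.

```bash
mkdir -p pics; ls; python3 - <<'E'
from rig import robot, eyes
import cv2
for n in ("scene","side"):
    cv2.imwrite(f"pics/{n}0.png",cv2.resize(eyes.get_image(n),(800,600),interpolation=cv2.INTER_CUBIC))
    p=eyes.camera_params(n); print(n,p)
o=robot.get_obs(); print({k:o[k] for k in("time","tool_pos","eef_rot","ft_force","opening")})
E
```

```text
pics
scene {'fx': 450.09195526684664, 'fy': 450.09195526684664, 'cx': 249.9438978002076, 'cy': 190.43352539705594, 'k1': 0.04798497681014475, 'cam_to_world': array([[ 0.37762407, -0.48742384,  0.78728525,  1.28778502],
       [ 0.92589279,  0.208934  , -0.31475249, -0.18797574],
       [-0.01107279,  0.84779985,  0.53020072,  0.58201492],
       [ 0.        ,  0.        ,  0.        ,  1.        ]])}
side {'fx': 500.07446529647393, 'fy': 500.07446529647393, 'cx': 261.2413071836619, 'cy': 181.59997553421692, 'k1': -0.2097443753320464, 'cam_to_world': array([[ 0.82575685,  0.33193438, -0.45601008,  0.18347484],
       [-0.56397097,  0.47459626, -0.67579223, -0.5242424 ],
       [-0.00789799,  0.81521651,  0.57910246,  0.61741526],
       [ 0.        ,  0.        ,  0.        ,  1.        ]])}
{'time': 0.1, 'tool_pos': array([0.12941855, 0.53408635, 0.22563425]), 'eef_rot': array([ 1.18608472e-01,  9.92940579e-01, -9.94028691e-04, -2.21816869e-04]), 'ft_force': array([0.17506104, 0.44430604, 0.34378274]), 'opening': 0.08532274128789016}
```

View pics/scene0.png

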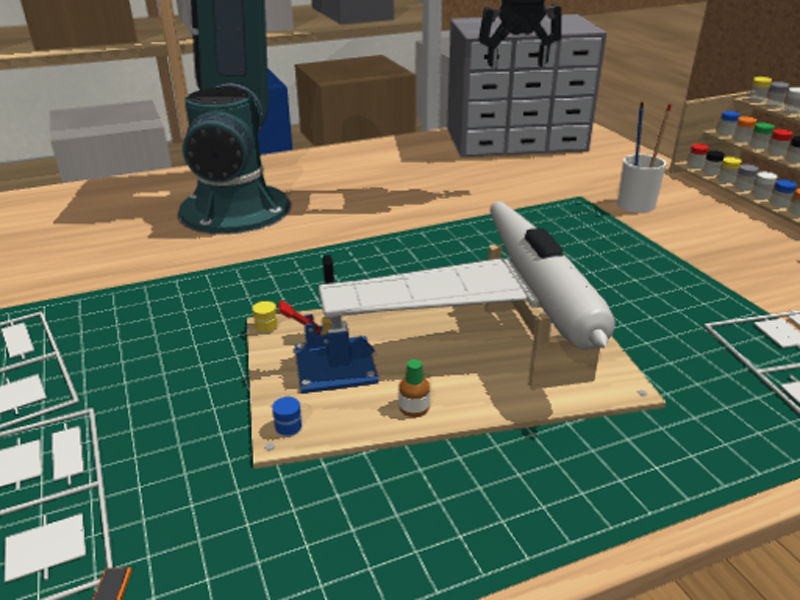

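View pics/side0.png

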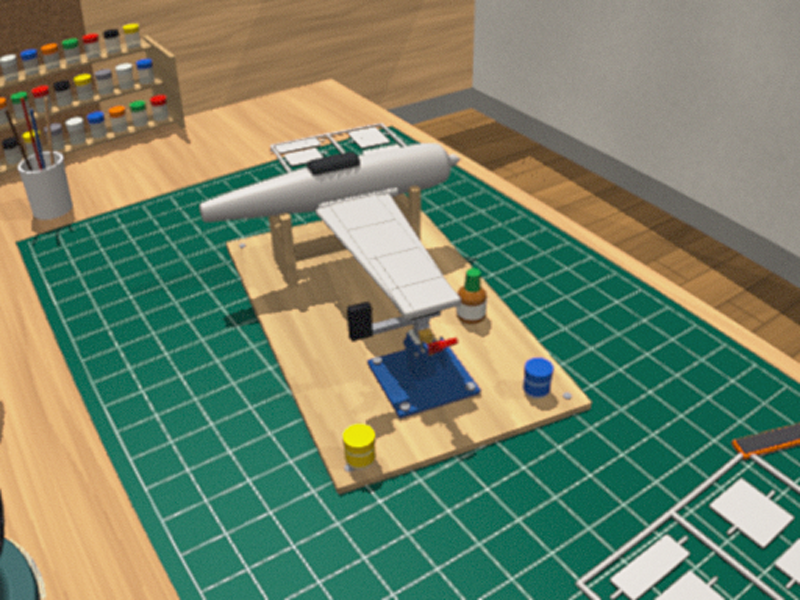

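The scene view shows the grip at (328,268), the red lever at (300,315) and the blue base at (335,365). The side view shows the grip at (360,320) and the red pad at (445,345). I'll enlarge both.

```bash
cat > h.py <<'E'
import numpy as np, cv2
from rig import robot, eyes
def ray(p,u,v):
    d=np.array([(u-p["cx"])/p["fx"],(v-p["cy"])/p["fy"]]); s=d.copy()
    for _ in range(20): s=d/(1+p["k1"]*(s@s))
    T=p["cam_to_world"]; r=T[:3,:3]@np.array([s[0],-s[1],-1]); return T[:3,3],r/np.linalg.norm(r)
def onz(p,u,v,z):
    o,r=ray(p,u,v); return o+r*(z-o[2])/r[2]
def tri(rays):
    A=0;b=0
    for o,r in rays:
        M=np.eye(3)-np.outer(r,r); A=A+M; b=b+M@o
    x=np.linalg.solve(A,b); return x,[np.linalg.norm((np.eye(3)-np.outer(r,r))@(x-o)) for o,r in rays]
E
python3 - <<'E'
import cv2
from rig import eyes
for n,x,y in(("scene",155,155),("side",210,180)):
    im=eyes.get_image(n)[y:y+100,x:x+130]
    cv2.imwrite(f"pics/{n}1.png",cv2.resize(im,(780,600),interpolation=cv2.INTER_CUBIC))
E
```

```text
(no output)
```

View pics/scene1.png

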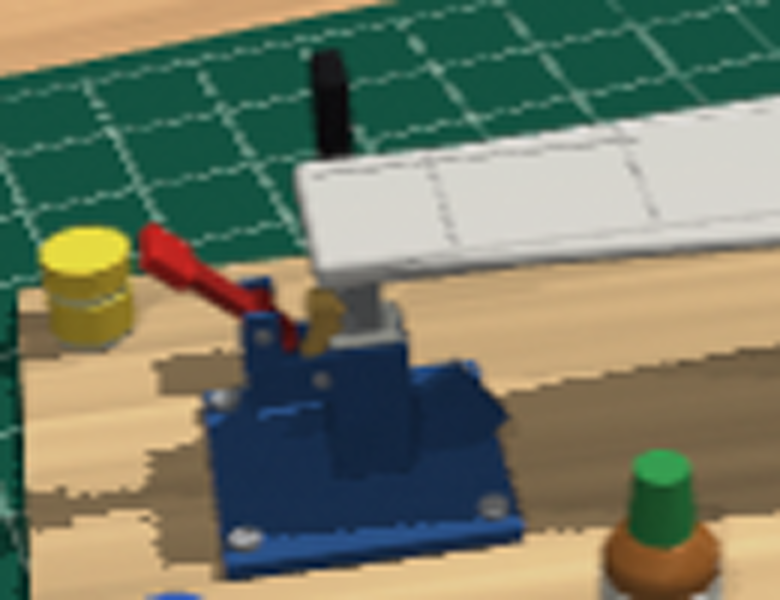

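View pics/side1.png

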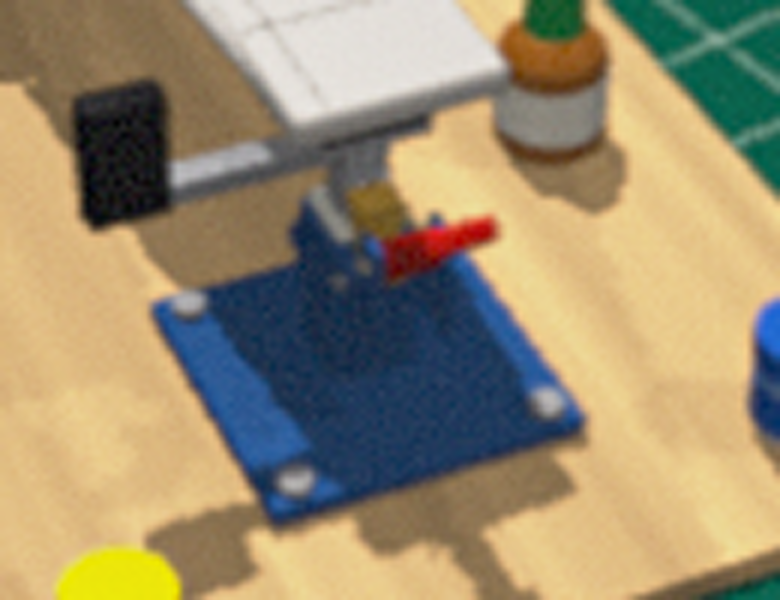

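```bash
python3 - <<'E'
from h import *
S=eyes.camera_params("scene"); D=eyes.camera_params("side")
s=lambda x,y:(155+x/6-.42,155+y/6-.42); d=lambda x,y:(210+x/6-.42,180+y/6-.42)
np.set_printoptions(precision=4,suppress=True)
for n,(x,y) in {"-x+y":(153,304),"-x-y":(272,510),"+x-y":(583,420)}.items(): print("side",n,onz(D,*d(x,y),.018))
for n,(x,y) in {"+x-y":(222,562),"+x+y":(523,520),"-x-y":(203,398)}.items(): print("scene",n,onz(S,*s(x,y),.018))
for n,a,b in (("griptop",(328,58),(118,92)),("lockpad",(165,253),(463,236)),("screw+x-y",(246,538),(548,402)),("screw -x-y",(222,397),(295,480))):
    print(n,*tri([ray(S,*s(*a)),ray(D,*d(*b))]))
E
```

```text
side -x+y [0.5298 0.076  0.018 ]
side -x-y [ 0.5105 -0.0181  0.018 ]
side +x-y [ 0.6051 -0.0393  0.018 ]
scene +x-y [ 0.6033 -0.0393  0.018 ]
scene +x+y [0.6214 0.0593 0.018 ]
scene -x-y [ 0.5122 -0.0203  0.018 ]
griptop [0.4996 0.0372 0.1363] [np.float64(0.0006996351500298995), np.float64(0.0006996351500299667)]
lockpad [ 0.5584 -0.0387  0.1105] [np.float64(0.0011398752245325803), np.float64(0.001139875224532523)]
screw+x-y [ 0.599  -0.0298  0.0216] [np.float64(0.0003293358732935967), np.float64(0.00032933587329364106)]
screw -x-y [ 0.5202 -0.0153  0.0222] [np.float64(9.551231991485141e-05), np.float64(9.551231991478972e-05)]
```

Prop centre comes out at about (0.567, 0.019) with yaw about −11°. The grip top triangulates to (0.4996, 0.037, 0.136), which agrees with the given geometry. Next I move above the grip.

```bash
python3 -m inch '{"slide":[[0,0,-0.02],[0,0,-0.02],[0,0,-0.02],[0,0,-0.02],[-0.019,-0.0175,0],[-0.019,-0.0175,0],[-0.019,-0.0175,0],[-0.019,-0.0175,0],[-0.019,-0.0175,0],[-0.019,-0.0175,0],[-0.019,-0.0175,0],[-0.019,-0.0175,0]],"spin":[-0.045,0,0,0,0,0,0,0,0,0,0,0],"jaw":[0,0,0,0,0,0,0,0,0,0,0,0]}'
python3 -m inch '{"slide":[[-0.019,-0.0175,0],[-0.019,-0.0175,0],[-0.019,-0.0175,0],[-0.019,-0.0175,0],[-0.019,-0.0175,0],[-0.019,-0.0175,0],[-0.019,-0.0175,0],[-0.019,-0.0175,0],[-0.019,-0.0175,0],[-0.019,-0.0175,0],[-0.019,-0.0175,0],[-0.019,-0.0175,0]],"spin":[0,0,0,0,0,0,0,0,0,0,0,0],"jaw":[0,0,0,0,0,0,0,0,0,0,0,0]}'
python3 -m inch '{"slide":[[-0.019,-0.0175,0],[-0.019,-0.0175,0],[-0.019,-0.0175,0],[-0.019,-0.0175,0],[0,0,0.03],[0,0,0.03],[0,0,0],[0,0,0]],"spin":[0,0,0,0,0,0,0,0],"jaw":[0,0,0,0,0,0,0,0]}'
python3 - <<'E'
from h import *
print(robot.get_obs()); print(eyes.camera_params("wrist"))
cv2.imwrite("pics/w0.png",cv2.resize(eyes.get_image("wrist"),(800,600),interpolation=cv2.INTER_CUBIC))
E
```

```text
time: 1.2
tool_pos: [0.2524, 0.3668, 0.3066]
eef_rot: [0.096, 0.995, -0.0, -0.0]
ft_force: [-0.4, -0.7, -0.4]
opening: 0.0428
grasp_force: 0.0
time: 2.2
tool_pos: [0.4359, 0.117, 0.3066]
eef_rot: [0.096, 0.995, 0.0, -0.0]
ft_force: [0.6, -0.7, 0.0]
opening: 0.0427
grasp_force: 0.0
time: 2.87
tool_pos: [0.4953, 0.0349, 0.2445]
eef_rot: [0.096, 0.995, -0.0, -0.003]
ft_force: [0.9, 0.8, 0.2]
opening: 0.0427
grasp_force: 0.0
{'time': 2.8667, 'qpos': array([-4.39082796e-02, -3.10204508e-02,  1.45693959e+00,  1.00303019e-04,
        1.72140879e+00, -1.42165807e+00]), 'qvel': array([ 1.09764409e-02, -3.13637009e-02, -9.93223340e-02,  9.38174508e-05,
       -1.72594316e-04,  1.05969709e-03]), 'tau': array([-2.19989209e-01, -2.84060204e+01, -2.94665337e+01, -1.30166329e-02,
        8.67918832e-03, -6.70012014e-05]), 'tool_pos': array([0.49529734, 0.03492566, 0.24450095]), 'eef_rot': array([ 9.63657148e-02,  9.95341862e-01, -1.01274334e-04, -2.86627240e-03]), 'ft_force': array([0.92505496, 0.82716641, 0.22860941]), 'torque': array([0.05065842, 0.06577043, 0.04600314]), 'grasp_force': 0.0, 'opening': 0.042712032171060024}
{'fx': 299.85854154299534, 'fy': 299.85854154299534, 'cx': 253.0583303094771, 'cy': 195.52892437934665, 'k1': -0.07568279160492189, 'cam_to_world': array([[ 0.19083709, -0.94215592, -0.27554206,  0.4234256 ],
       [ 0.98162068,  0.18275435,  0.05496997,  0.04828734],
       [-0.00143377, -0.28096809,  0.95971604,  0.39226304],
       [ 0.        ,  0.        ,  0.        ,  1.        ]])}
```

View pics/w0.png

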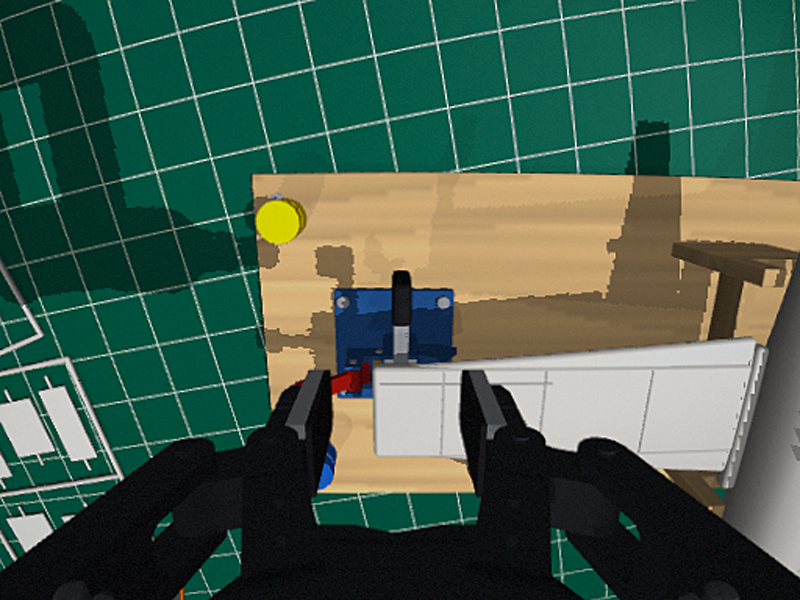

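The wrist view shows the grip at (402, 270–325), plate edges parallel to the image axes so the yaw is right, and the lock pad near (345,382) behind the left finger.

```bash
python3 - <<'E'
from h import *
p=eyes.camera_params("wrist"); w=lambda x,y:(x*.64-.2,y*.64-.2)
T=np.array([.4953,.0349]); ex=np.array([.9816,-.1908]); ey=np.array([.1908,.9816])
for n,(x,y),z in(("grip top near edge",(402,301),.137),("grip top far",(402,326),.137),("grip bottom",(402,271),.095),("screw-x-y",(343,302),.022),("screw-x+y",(444,302),.022),("arm end",(401,358),.105)):
    P=onz(p,*w(x,y),z); d=P[:2]-T; print(n,P,"prop x,y rel TCP",d@ex,d@ey)
E
```

```text
grip top near edge [0.49726634 0.03768722 0.137     ] prop x,y rel TCP 0.0013983565931921691 0.0031111130785475383
grip top far [0.51212104 0.03486465 0.137     ] prop x,y rel TCP 0.016518278138356764 0.0031747507274504606
grip bottom [0.48919652 0.03974487 0.095     ] prop x,y rel TCP -0.0069155748954905965 0.003591175878890752
screw-x-y [ 0.5215482  -0.01526387  0.022     ] prop x,y rel TCP 0.03533649555296055 -0.04423270243705784
screw-x+y [0.53747489 0.06690012 0.022     ] prop x,y rel TCP 0.03529324838914526 0.03945828723890223
arm end [0.54516041 0.02830726 0.105     ] prop x,y rel TCP 0.05020086897065217 0.0030419284757875467
```

```bash
python3 -m inch '{"slide":[[-0.005,0.0032,0.02],[0,0,0.02],[0,0,0.02],[0,0,0.02],[0,0,0.015],[0,0,0.01],[0,0,0.0075],[0,0,0],[0,0,0]],"spin":[0,0,0,0,0,0,0,0,0],"jaw":[0,0,0,0,0,0,0,0,0]}'
python3 - <<'E'
from h import *
print(robot.get_obs()["tool_pos"],robot.get_obs()["ft_force"])
cv2.imwrite("pics/w1.png",cv2.resize(eyes.get_image("wrist"),(800,600),interpolation=cv2.INTER_CUBIC))
E
```

```text
time: 3.67
tool_pos: [0.503, 0.0372, 0.1356]
eef_rot: [0.096, 0.995, 0.0, 0.001]
ft_force: [-0.4, 0.6, 0.7]
opening: 0.0429
grasp_force: 0.0
[0.50302267 0.03724187 0.13561518] [-0.43501859  0.64550914  0.70835592]
```

View pics/w1.png

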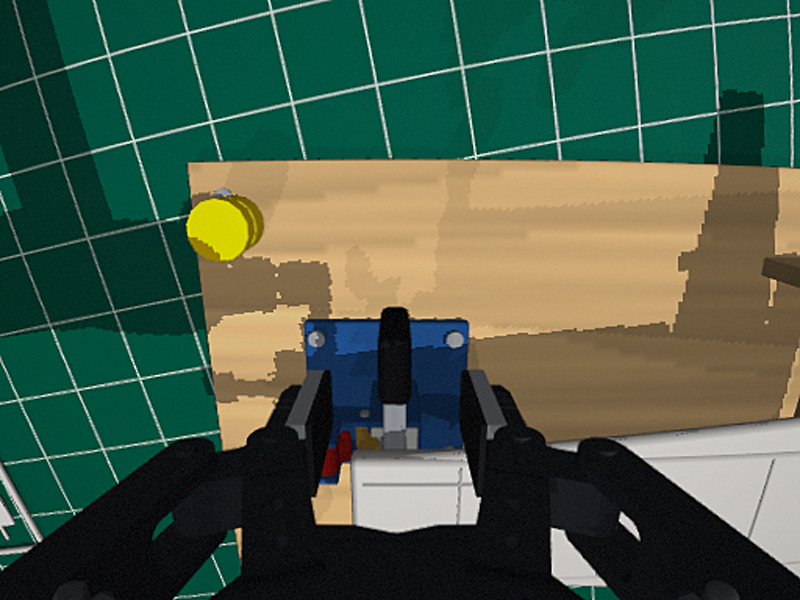

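The grip is centred between the fingers, at u≈394 with its far edge at v≈403. Before closing I check its x.

```bash
python3 - <<'E'
from h import *
p=eyes.camera_params("wrist"); w=lambda x,y:(x*.64-.2,y*.64-.2)
T=robot.get_obs()["tool_pos"]; ex=np.array([.9816,-.1908]); ey=np.array([.1908,.9816])
for y,z in((403,.137),(308,.095)):
    d=onz(p,*w(394,y),z)[:2]-T[:2]; print(d@ex,d@ey)
print(T)
E
```

```text
0.005139812262003477 -0.0013771265357033812
-0.016608023197758826 -0.0015141106595423991
[0.50321386 0.03716954 0.13592864]
```

```bash
python3 -m inch '{"slide":[[0.005,-0.0014,0.003],[0,0,0],[0,0,0],[0,0,0],[0,0,0],[0,0,0],[0,0,0],[0,0,0],[0,0,0],[0,0,0]],"spin":[0,0,0,0,0,0,0,0,0,0],"jaw":[0,0,-1,-1,-1,-1,-1,-1,-1,-1]}'
```

```text
time: 4.55
tool_pos: [0.497, 0.0367, 0.1312]
eef_rot: [0.096, 0.995, 0.0, -0.0]
ft_force: [-0.3, 0.3, 0.6]
opening: -0.0002
grasp_force: 0.0
```

The jaws closed on nothing, so I look again.

```bash
python3 - <<'E'
from h import *
print(robot.get_obs()["tool_pos"],robot.get_obs()["opening"],robot.get_obs()["grasp_force"])
a=eyes.get_image("wrist")[150:342,130:386]
b=eyes.get_image("side")[150:280,210:330]; c=eyes.get_image("scene")[110:240,155:275]
r=lambda i,w,h:cv2.resize(i,(w,h),interpolation=cv2.INTER_CUBIC)
cv2.imwrite("pics/c0.png",np.hstack([r(b,400,433),r(c,400,433)]))
E
```

```text
[0.49700139 0.03672226 0.13115303] -0.00016600757613463845 0.0
```

View pics/c0.png

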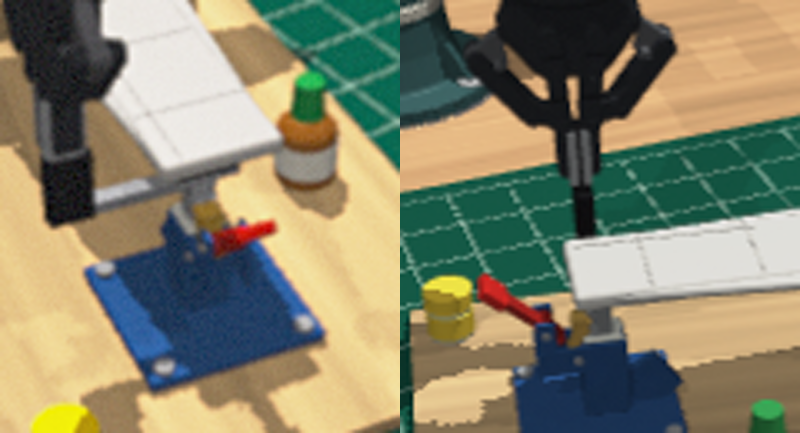

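```bash
python3 - <<'E'
from h import *
a=eyes.get_image("wrist")[150:342,130:386]
cv2.imwrite("pics/w2.png",cv2.resize(a,(800,600),interpolation=cv2.INTER_CUBIC))
E
```

```text
(no output)
```

View pics/w2.png

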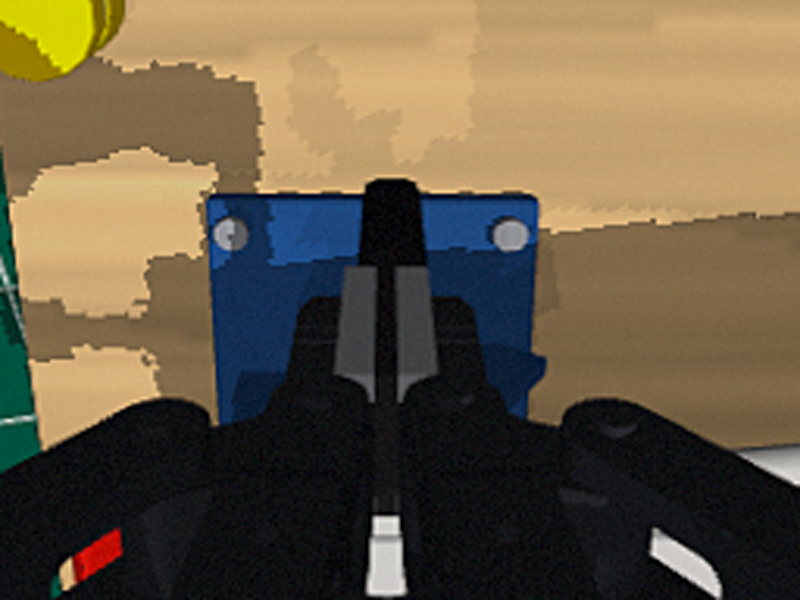

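```bash
python3 - <<'E'
from h import *
def proj(p,P):
    T=p["cam_to_world"]; c=T[:3,:3].T@(np.array(P)-T[:3,3]); s=np.array([c[0],-c[1]])/-c[2]; s=s*(1+p["k1"]*(s@s)); return s*[p["fx"],p["fy"]]+[p["cx"],p["cy"]]
p=eyes.camera_params("wrist"); T=robot.get_obs()["tool_pos"]; print(T)
ex=np.array([.9816,-.1908,0])
for z in(.135,.12,.106):
  for a in(-.011,.011): print("tool",z,a,((proj(p,np.r_[T[:2],z]+a*ex)+.16-[130,150])*3.125).round())
for n in("side","scene"):
  p=eyes.camera_params(n)
  for z in(.136,.121,.106): print(n,z,((proj(p,np.r_[T[:2],z])-( [210,150] if n=="side" else [155,110]))*3.33+([0,0] if n=="side" else [400,0])).round())
E
```

```text
[0.49698493 0.03671194 0.13118677]
tool 0.135 -0.011 [390. 258.]
tool 0.135 0.011 [390. 375.]
tool 0.12 -0.011 [389. 225.]
tool 0.12 0.011 [389. 333.]
tool 0.106 -0.011 [389. 198.]
tool 0.106 0.011 [389. 300.]
side 0.136 [ 59. 151.]
side 0.121 [ 61. 176.]
side 0.106 [ 62. 200.]
scene 0.136 [578. 180.]
scene 0.121 [579. 201.]
scene 0.106 [581. 222.]
```

The shut tips project to z≈0.136 in all three views. That is just above the grip, and about 25–30 mm higher than I computed from the spec. I'll open, go 22 mm lower and close again, watching force and opening. This is clear of everything under either reading.

```bash
python3 -m inch '{"slide":[[0,0,0],[0,0,0],[0,0,0],[0,0,0],[0,0,0.004],[0,0,0.004],[0,0,0.004],[0,0,0]],"spin":[0,0,0,0,0,0,0,0],"jaw":[0,0,0,0,0,0,0,0]}'
python3 -m inch '{"slide":[[0,0,0.004],[0,0,0.004],[0,0,0.002],[0,0,0]],"spin":[0,0,0,0],"jaw":[0,0,0,0]}'
python3 -m inch '{"slide":[[0,0,0],[0,0,0],[0,0,0],[0,0,0],[0,0,0],[0,0,0],[0,0,0],[0,0,0]],"spin":[0,0,0,0,0,0,0,0],"jaw":[-1,-1,-1,-1,-1,-1,-1,-1]}'
```

```text
time: 5.42
tool_pos: [0.4961, 0.0368, 0.1177]
eef_rot: [0.096, 0.995, -0.0, -0.001]
ft_force: [0.0, 0.3, -0.3]
opening: 0.0428
grasp_force: 0.0
time: 5.75
tool_pos: [0.4965, 0.0368, 0.1084]
eef_rot: [0.096, 0.995, 0.0, -0.001]
ft_force: [-0.0, -1.0, -0.4]
opening: 0.0422
grasp_force: 0.0
time: 6.42
tool_pos: [0.4973, 0.0376, 0.1096]
eef_rot: [0.096, 0.995, 0.001, 0.0]
ft_force: [0.1, 5.0, 0.6]
opening: 0.0108
grasp_force: 62.7
```

Grasped. The 5 N sideways is small, so I take it off with 0.8 mm and then lift in 1 mm steps, watching the pull.

```bash
f(){ grep -E 'pos|ft_f|opening' | tr '\n' ' '; echo; }
python3 -m inch '{"slide":[[0,0.0008,0],[0,0,0]],"spin":[0,0],"jaw":[-1,-1]}' | f
python3 -m inch '{"slide":[[0,0,-0.001],[0,0,0]],"spin":[0,0],"jaw":[-1,-1]}' | f
python3 -m inch '{"slide":[[0,0,-0.001],[0,0,0]],"spin":[0,0],"jaw":[-1,-1]}' | f
python3 -m inch '{"slide":[[0,0,-0.001],[0,0,0]],"spin":[0,0],"jaw":[-1,-1]}' | f
python3 -m inch '{"slide":[[0,0,-0.001],[0,0,0]],"spin":[0,0],"jaw":[-1,-1]}' | f
python3 -m inch '{"slide":[[0,0,-0.001],[0,0,0]],"spin":[0,0],"jaw":[-1,-1]}' | f
python3 -m inch '{"slide":[[0,0,-0.001],[0,0,0]],"spin":[0,0],"jaw":[-1,-1]}' | f
python3 -m inch '{"slide":[[0,0,-0.001],[0,0,0]],"spin":[0,0],"jaw":[-1,-1]}' | f
python3 -m inch '{"slide":[[0,0,-0.001],[0,0,0]],"spin":[0,0],"jaw":[-1,-1]}' | f
python3 -m inch '{"slide":[[0,0,-0.001],[0,0,0]],"spin":[0,0],"jaw":[-1,-1]}' | f
python3 -m inch '{"slide":[[0,0,-0.001],[0,0,0]],"spin":[0,0],"jaw":[-1,-1]}' | f
```

```text
tool_pos: [0.4973, 0.0376, 0.1096] ft_force: [0.3, 3.8, 1.7] opening: 0.0105 
tool_pos: [0.4973, 0.0376, 0.1096] ft_force: [2.9, 3.8, -3.3] opening: 0.0103 
tool_pos: [0.4973, 0.0376, 0.1102] ft_force: [4.1, 4.0, -4.4] opening: 0.0102 
tool_pos: [0.4973, 0.0376, 0.1107] ft_force: [5.9, 4.3, -6.6] opening: 0.0106 
tool_pos: [0.4973, 0.0376, 0.1112] ft_force: [5.8, 3.9, -9.2] opening: 0.0103 
tool_pos: [0.4973, 0.0376, 0.1119] ft_force: [6.2, 3.9, -9.3] opening: 0.0104 
tool_pos: [0.4973, 0.0376, 0.1128] ft_force: [6.4, 3.8, -9.4] opening: 0.0102 
tool_pos: [0.4973, 0.0376, 0.1136] ft_force: [6.9, 3.8, -10.8] opening: 0.0105 
tool_pos: [0.4973, 0.0376, 0.1144] ft_force: [7.3, 3.2, -12.4] opening: 0.0105 
tool_pos: [0.4973, 0.0376, 0.116] ft_force: [4.8, 4.5, -6.3] opening: 0.0105 
tool_pos: [0.4973, 0.0376, 0.1177] ft_force: [5.1, 4.3, -7.4] opening: 0.0103
```

First click at tool z≈0.115, so the fourth should come at ≈0.139.

```bash
f(){ grep -E 'pos|ft_f' | tr '\n' ' '; echo; }
python3 -m inch '{"slide":[[0,0,-0.001],[0,0,-0.001],[0,0,0]],"spin":[0,0,0],"jaw":[-1,-1,-1]}' | f
python3 -m inch '{"slide":[[0,0,-0.001],[0,0,0]],"spin":[0,0],"jaw":[-1,-1]}' | f
python3 -m inch '{"slide":[[0,0,-0.001],[0,0,0]],"spin":[0,0],"jaw":[-1,-1]}' | f
python3 -m inch '{"slide":[[0,0,-0.001],[0,0,0]],"spin":[0,0],"jaw":[-1,-1]}' | f
python3 -m inch '{"slide":[[0,0,-0.001],[0,0,0]],"spin":[0,0],"jaw":[-1,-1]}' | f
python3 -m inch '{"slide":[[0,0,-0.001],[0,0,0]],"spin":[0,0],"jaw":[-1,-1]}' | f
python3 -m inch '{"slide":[[0,0,-0.001],[0,0,0]],"spin":[0,0],"jaw":[-1,-1]}' | f
python3 -m inch '{"slide":[[0,0,-0.001],[0,0,-0.001],[0,0,0]],"spin":[0,0,0],"jaw":[-1,-1,-1]}' | f
python3 -m inch '{"slide":[[0,0,-0.001],[0,0,0]],"spin":[0,0],"jaw":[-1,-1]}' | f
python3 -m inch '{"slide":[[0,0,-0.001],[0,0,0]],"spin":[0,0],"jaw":[-1,-1]}' | f
python3 -m inch '{"slide":[[0,0,-0.001],[0,0,0]],"spin":[0,0],"jaw":[-1,-1]}' | f
python3 -m inch '{"slide":[[0,0,-0.001],[0,0,0]],"spin":[0,0],"jaw":[-1,-1]}' | f
python3 -m inch '{"slide":[[0,0,-0.001],[0,0,0]],"spin":[0,0],"jaw":[-1,-1]}' | f
python3 -m inch '{"slide":[[0,0,-0.001],[0,0,0]],"spin":[0,0],"jaw":[-1,-1]}' | f
python3 -m inch '{"slide":[[0,0,-0.001],[0,0,0]],"spin":[0,0],"jaw":[-1,-1]}' | f
```

```text
tool_pos: [0.4973, 0.0376, 0.1192] ft_force: [4.9, 3.9, -7.5] 
tool_pos: [0.4973, 0.0376, 0.1199] ft_force: [6.5, 3.8, -9.5] 
tool_pos: [0.4973, 0.0376, 0.1207] ft_force: [5.8, 4.4, -10.1] 
tool_pos: [0.4972, 0.0376, 0.1216] ft_force: [7.3, 4.3, -10.8] 
tool_pos: [0.4973, 0.0376, 0.1224] ft_force: [7.7, 3.6, -10.8] 
tool_pos: [0.4973, 0.0376, 0.1239] ft_force: [6.1, 4.1, -8.5] 
tool_pos: [0.4973, 0.0376, 0.1256] ft_force: [4.7, 3.1, -7.2] 
tool_pos: [0.4973, 0.0376, 0.1272] ft_force: [5.6, 3.9, -9.0] 
tool_pos: [0.4973, 0.0376, 0.1279] ft_force: [5.8, 3.1, -10.3] 
tool_pos: [0.4973, 0.0376, 0.1286] ft_force: [5.8, 3.6, -10.5] 
tool_pos: [0.4972, 0.0376, 0.1295] ft_force: [6.2, 3.1, -10.3] 
tool_pos: [0.4973, 0.0376, 0.1303] ft_force: [7.0, 3.1, -11.4] 
tool_pos: [0.4973, 0.0376, 0.1317] ft_force: [5.3, 4.5, -9.8] 
tool_pos: [0.4973, 0.0376, 0.1335] ft_force: [5.0, 4.6, -6.8] 
tool_pos: [0.4973, 0.0376, 0.1345] ft_force: [4.1, 4.2, -6.9]
```

Three clicks so far (≈0.115, 0.123, 0.131), so I go on to the fourth.

```bash
f(){ grep -E 'pos|ft_f' | tr '\n' ' '; echo; }
python3 -m inch '{"slide":[[0,0,-0.001],[0,0,-0.001],[0,0,0]],"spin":[0,0,0],"jaw":[-1,-1,-1]}' | f
python3 -m inch '{"slide":[[0,0,-0.001],[0,0,0]],"spin":[0,0],"jaw":[-1,-1]}' | f
python3 -m inch '{"slide":[[0,0,-0.001],[0,0,0]],"spin":[0,0],"jaw":[-1,-1]}' | f
python3 -m inch '{"slide":[[0,0,-0.001],[0,0,0]],"spin":[0,0],"jaw":[-1,-1]}' | f
python3 -m inch '{"slide":[[0,0,-0.0007],[0,0,0]],"spin":[0,0],"jaw":[-1,-1]}' | f
python3 -m inch '{"slide":[[0,0,-0.0007],[0,0,0]],"spin":[0,0],"jaw":[-1,-1]}' | f
```

```text
tool_pos: [0.4973, 0.0376, 0.1358] ft_force: [6.3, 4.6, -9.1] 
tool_pos: [0.4973, 0.0376, 0.1366] ft_force: [6.1, 3.6, -10.2] 
tool_pos: [0.4973, 0.0376, 0.1375] ft_force: [6.9, 3.8, -10.9] 
tool_pos: [0.4972, 0.0376, 0.1383] ft_force: [7.0, 3.2, -11.2] 
tool_pos: [0.4973, 0.0376, 0.1389] ft_force: [6.5, 3.5, -11.8] 
tool_pos: [0.4972, 0.0376, 0.1405] ft_force: [5.1, 4.3, -7.1]
```

Fourth click passed at 0.1405. I hold briefly, then press down gently.

```bash
f(){ grep -E 'pos|ft_f' | tr '\n' ' '; echo; }
python3 -m inch '{"slide":[[0,0,0],[0,0,0]],"spin":[0,0],"jaw":[-1,-1]}' | f
python3 -m inch '{"slide":[[0,0,0.001],[0,0,0]],"spin":[0,0],"jaw":[-1,-1]}' | f
python3 -m inch '{"slide":[[0,0,0.001],[0,0,0]],"spin":[0,0],"jaw":[-1,-1]}' | f
python3 -m inch '{"slide":[[0,0,0.001],[0,0,0]],"spin":[0,0],"jaw":[-1,-1]}' | f
python3 -m inch '{"slide":[[0,0,0.0005],[0,0,0]],"spin":[0,0],"jaw":[-1,-1]}' | f
python3 -m inch '{"slide":[[0,0,0.0005],[0,0,0]],"spin":[0,0],"jaw":[-1,-1]}' | f
```

```text
tool_pos: [0.4973, 0.0376, 0.1408] ft_force: [4.6, 3.5, -7.0] 
tool_pos: [0.4973, 0.0376, 0.1408] ft_force: [4.2, 4.3, -3.9] 
tool_pos: [0.4973, 0.0376, 0.1407] ft_force: [2.2, 4.4, -1.0] 
tool_pos: [0.4973, 0.0376, 0.1403] ft_force: [1.1, 4.3, 1.8] 
tool_pos: [0.4973, 0.0376, 0.1399] ft_force: [1.5, 4.4, 4.5] 
tool_pos: [0.4973, 0.0376, 0.1397] ft_force: [-0.7, 4.4, 4.8]
```

```bash
f(){ grep -E 'pos|ft_f' | tr '\n' ' '; echo; }
python3 -m inch '{"slide":[[0,0,0.0005],[0,0,0]],"spin":[0,0],"jaw":[-1,-1]}' | f
python3 -m inch '{"slide":[[0,0,0.0005],[0,0,0]],"spin":[0,0],"jaw":[-1,-1]}' | f
python3 -m inch '{"slide":[[0,0,0.0005],[0,0,0]],"spin":[0,0],"jaw":[-1,-1]}' | f
```

```text
tool_pos: [0.4973, 0.0376, 0.1396] ft_force: [-0.9, 4.8, 6.9] 
tool_pos: [0.4973, 0.0376, 0.1395] ft_force: [-2.0, 5.0, 9.1] 
tool_pos: [0.4973, 0.0376, 0.1395] ft_force: [-3.3, 4.9, 10.5]
```

The column is firm at 0.1395 with ~10 N. I hold, ease off, open and retreat upward, and work out the wing-tip edge for the lock approach.

```bash
f(){ grep -E 'pos|ft_f|time|opening' | tr '\n' ' '; echo; }
python3 -m inch '{"slide":[[0,0,0],[0,0,0],[0,0,-0.0005],[0,0,-0.0005],[0,0,0]],"spin":[0,0,0,0,0],"jaw":[-1,-1,-1,-1,-1]}' | f
python3 -m inch '{"slide":[[0,0,0],[0,0,0],[0,0,0],[0,0,0],[0,0,0]],"spin":[0,0,0,0,0],"jaw":[0,0,0,0,0]}' | f
python3 -m inch '{"slide":[[0,0,-0.005],[0,0,-0.01],[0,0,-0.02],[0,0,-0.02],[0,0,-0.02],[0,0,-0.02],[0,0,-0.01],[0,0,0]],"spin":[0,0,0,0,0,0,0,0],"jaw":[0,0,0,0,0,0,0,0]}' | f
python3 - <<'E'
from h import *
S=eyes.camera_params("scene"); D=eyes.camera_params("side")
s=lambda x,y:(155+x/6-.42,155+y/6-.42); d=lambda x,y:(210+x/6-.42,180+y/6-.42)
A=np.array([.5677,.0240]); ex=np.array([.9816,-.1908]); ey=np.array([.1908,.9816])
for n,a,b in (("wing+x",(322,272),(507,70)),("wing-x",(298,165),(290,128))):
    P,e=tri([ray(S,*s(*a)),ray(D,*d(*b))]); print(n,P,e,(P[:2]-A)@ex,(P[:2]-A)@ey)
E
```

```text
time: 13.92 tool_pos: [0.4973, 0.0376, 0.1395] ft_force: [-0.3, 4.0, 6.7] opening: 0.0102 
time: 14.33 tool_pos: [0.4968, 0.037, 0.1375] ft_force: [0.2, 0.1, -0.2] opening: 0.0429 
time: 15.0 tool_pos: [0.4987, 0.0374, 0.2471] ft_force: [0.6, 0.7, 0.8] opening: 0.0427 
wing+x [0.60371438 0.00107416 0.1209736 ] [np.float64(0.00025671664929307903), np.float64(0.00025671664929307833)] 0.0397259644572031 -0.015632458514208213
wing-x [0.53915665 0.01335945 0.12136346] [np.float64(0.000267680277533814), np.float64(0.0002676802775338098)] -0.025987932362156196 -0.015890833620384286
```

The wing tip edge lies 16 mm outboard. The pressing target is 75 mm outboard, about (0.557, −0.050), with the gripper turned a quarter so its body clears the wing.

```bash

python3 -m inch '{"slide":[[-0.0152,-0.0149,0],[-0.0152,-0.0149,0],[-0.0152,-0.0149,0],[-0.0152,-0.0149,0],[-0.0152,-0.0149,0],[0,0,0]],"spin":[0,0,0,0,0,0],"jaw":[-1,-1,-1,-1,-1,-1]}'
python3 -m inch '{"slide":[[0,0,0],[0,0,0],[0,0,0],[0,0,0],[0,0,0],[0,0,0],[0,0,0],[0,0,0],[0,0,0],[0,0,0],[0,0,0],[0,0,0]],"spin":[0.12,0.12,0.12,0.12,0.12,0.12,0.12,0.12,0.12,0.12,0.12,0.12],"jaw":[-1,-1,-1,-1,-1,-1,-1,-1,-1,-1,-1,-1]}'
python3 -m inch '{"slide":[[0,0,0],[0,0,0],[0,0,0]],"spin":[0.12,0.01,0],"jaw":[-1,-1,-1]}'
python3 - <<'E'
from h import *
r=lambda i,w,h:cv2.resize(i,(w,h),interpolation=cv2.INTER_CUBIC)
b=eyes.get_image("side")[130:280,210:340]; c=eyes.get_image("scene")[90:240,145:275]
cv2.imwrite("pics/c1.png",np.hstack([r(b,400,461),r(c,400,461)]))
E
```

```text
time: 15.5
tool_pos: [0.5583, -0.0531, 0.2407]
eef_rot: [0.098, 0.995, -0.001, -0.001]
ft_force: [-0.5, -0.5, 0.2]
opening: -0.0003
grasp_force: 0.0
time: 16.5
tool_pos: [0.5567, -0.0495, 0.2419]
eef_rot: [0.731, 0.683, -0.001, -0.001]
ft_force: [0.0, 0.8, 0.2]
opening: -0.0004
grasp_force: 0.0
time: 16.75
tool_pos: [0.5569, -0.0497, 0.2422]
eef_rot: [0.771, 0.637, -0.0, -0.001]
ft_force: [-0.6, -0.4, 0.2]
opening: -0.0003
grasp_force: 0.0
```

View pics/c1.png

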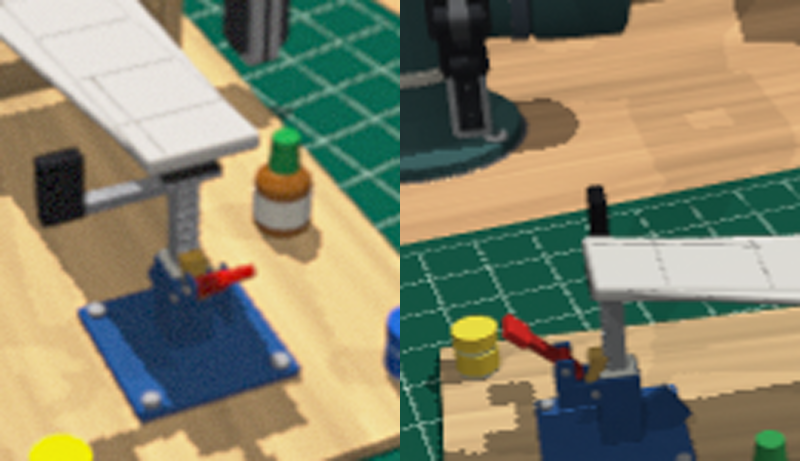

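The column is raised, and the fingertips are at side (262,60) and scene (470,134). I triangulate them against the lock pad at side (240,272), scene (515,330).

```bash
python3 - <<'E'
from h import *
S=eyes.camera_params("scene"); D=eyes.camera_params("side"); k=130/400
for n,b,c in(("tips",(262,60),(70,135)),("pad",(240,273),(117,331))):
    print(n,*tri([ray(D,210+b[0]*k-.3,130+b[1]*k-.3),ray(S,145+c[0]*k-.3,90+c[1]*k-.3)]))
print(robot.get_obs()["tool_pos"])
E
```

```text
tips [ 0.55914695 -0.05222317  0.24676353] [np.float64(0.0009571278291271698), np.float64(0.0009571278291271749)]
pad [ 0.56061183 -0.03811217  0.11024181] [np.float64(0.001316389064111445), np.float64(0.001316389064111404)]
[ 0.55712884 -0.04987264  0.24260442]
```

The tips really sit about 4 mm above the reported TCP height, so contact is expected at TCP z≈0.11 and home at ≈0.08. I descend.

```bash
f(){ grep -E 'pos|ft_f' | tr '\n' ' '; echo; }
python3 -m inch '{"slide":[[0,0,0.02],[0,0,0.02],[0,0,0.02],[0,0,0.02],[0,0,0.015],[0,0,0.01],[0,0,0.007],[0,0,0],[0,0,0]],"spin":[0,0,0,0,0,0,0,0,0],"jaw":[-1,-1,-1,-1,-1,-1,-1,-1,-1]}' | f
python3 -m inch '{"slide":[[0,0,0.003],[0,0,0.003],[0,0,0]],"spin":[0,0,0],"jaw":[-1,-1,-1]}' | f
python3 -m inch '{"slide":[[0,0,0.003],[0,0,0.003],[0,0,0]],"spin":[0,0,0],"jaw":[-1,-1,-1]}' | f
python3 -m inch '{"slide":[[0,0,0.003],[0,0,0.003],[0,0,0]],"spin":[0,0,0],"jaw":[-1,-1,-1]}' | f
python3 -m inch '{"slide":[[0,0,0.003],[0,0,0.003],[0,0,0]],"spin":[0,0,0],"jaw":[-1,-1,-1]}' | f
python3 -m inch '{"slide":[[0,0,0.002],[0,0,0.002],[0,0,0]],"spin":[0,0,0],"jaw":[-1,-1,-1]}' | f
```

```text
tool_pos: [0.5577, -0.0502, 0.1315] ft_force: [-0.5, -0.4, -0.0] 
tool_pos: [0.5576, -0.0502, 0.1253] ft_force: [-0.7, -1.2, -0.0] 
tool_pos: [0.5571, -0.0501, 0.1184] ft_force: [0.4, -0.7, -0.5] 
tool_pos: [0.557, -0.0501, 0.1122] ft_force: [0.3, 0.2, 0.5] 
tool_pos: [0.5574, -0.0526, 0.1081] ft_force: [-2.5, -4.9, 4.8] 
tool_pos: [0.5572, -0.0547, 0.1054] ft_force: [-5.5, -9.6, 8.4]
```

The force is outboard and up: I'm pushing on the pad's end, not its upper face. I back up, shift 11 mm inboard and try again.

```bash
f(){ grep -E 'pos|ft_f' | tr '\n' ' '; echo; }
python3 -m inch '{"slide":[[0,0,-0.005],[0,0,-0.01],[0,0,-0.005],[0,0,0],[0.006,0,0],[0.005,0,0],[0,0,0],[0,0,0]],"spin":[0,0,0,0,0,0,0,0],"jaw":[-1,-1,-1,-1,-1,-1,-1,-1]}' | f
python3 -m inch '{"slide":[[0,0,0.003],[0,0,0.003],[0,0,0]],"spin":[0,0,0],"jaw":[-1,-1,-1]}' | f
python3 -m inch '{"slide":[[0,0,0.003],[0,0,0.003],[0,0,0]],"spin":[0,0,0],"jaw":[-1,-1,-1]}' | f
python3 -m inch '{"slide":[[0,0,0.002],[0,0,0.002],[0,0,0]],"spin":[0,0,0],"jaw":[-1,-1,-1]}' | f
python3 -m inch '{"slide":[[0,0,0.002],[0,0,0.002],[0,0,0]],"spin":[0,0,0],"jaw":[-1,-1,-1]}' | f
```

```text
tool_pos: [0.5593, -0.0386, 0.1225] ft_force: [0.2, -0.4, -0.0] 
tool_pos: [0.5589, -0.0393, 0.1159] ft_force: [-0.5, -0.0, -0.9] 
tool_pos: [0.559, -0.0394, 0.1101] ft_force: [-0.2, -0.1, -0.2] 
tool_pos: [0.5596, -0.0399, 0.1071] ft_force: [0.2, -0.5, 0.7] 
tool_pos: [0.5596, -0.0391, 0.1028] ft_force: [-0.5, 0.8, 0.8]
```

Now the lever moves with about 1 N. I continue down.

```bash
f(){ grep -E 'pos|ft_f' | tr '\n' ' '; echo; }
python3 -m inch '{"slide":[[0,0,0.002],[0,0,0.002],[0,0,0]],"spin":[0,0,0],"jaw":[-1,-1,-1]}' | f
python3 -m inch '{"slide":[[0,0,0.002],[0,0,0.002],[0,0,0]],"spin":[0,0,0],"jaw":[-1,-1,-1]}' | f
python3 -m inch '{"slide":[[0,0,0.002],[0,0,0.002],[0,0,0]],"spin":[0,0,0],"jaw":[-1,-1,-1]}' | f
python3 -m inch '{"slide":[[0,0,0.002],[0,0,0.002],[0,0,0]],"spin":[0,0,0],"jaw":[-1,-1,-1]}' | f
python3 -m inch '{"slide":[[0,0,0.001],[0,0,0.001],[0,0,0]],"spin":[0,0,0],"jaw":[-1,-1,-1]}' | f
python3 -m inch '{"slide":[[0,0,0.001],[0,0,0.001],[0,0,0]],"spin":[0,0,0],"jaw":[-1,-1,-1]}' | f
```

```text
tool_pos: [0.5594, -0.0391, 0.0984] ft_force: [-0.0, -0.2, 1.1] 
tool_pos: [0.5594, -0.0393, 0.0945] ft_force: [-0.9, 0.4, 0.7] 
tool_pos: [0.5594, -0.0394, 0.0906] ft_force: [0.3, -0.6, -0.5] 
tool_pos: [0.5594, -0.0394, 0.0866] ft_force: [0.5, 0.0, -0.5] 
tool_pos: [0.5595, -0.0394, 0.0849] ft_force: [-0.2, -0.5, 1.4] 
tool_pos: [0.5596, -0.0394, 0.0829] ft_force: [0.1, -1.1, 0.7]
```

```bash
f(){ grep -E 'pos|ft_f' | tr '\n' ' '; echo; }
python3 -m inch '{"slide":[[0,0,0.001],[0,0,0.001],[0,0,0]],"spin":[0,0,0],"jaw":[-1,-1,-1]}' | f
python3 -m inch '{"slide":[[0,0,0.001],[0,0,0]],"spin":[0,0],"jaw":[-1,-1]}' | f
python3 -m inch '{"slide":[[0,0,0.001],[0,0,0]],"spin":[0,0],"jaw":[-1,-1]}' | f
python3 -m inch '{"slide":[[0,0,0.001],[0,0,0]],"spin":[0,0],"jaw":[-1,-1]}' | f
```

```text
tool_pos: [0.5596, -0.0394, 0.0809] ft_force: [1.1, -1.0, 0.6] 
tool_pos: [0.5596, -0.0394, 0.0799] ft_force: [0.1, 0.9, 0.8] 
tool_pos: [0.5596, -0.0394, 0.0794] ft_force: [-0.6, -0.4, 2.5] 
tool_pos: [0.5597, -0.0394, 0.0793] ft_force: [-2.4, -0.4, 6.6]
```

A firm stop at 0.0793, where home was expected. I add a little press and a hold, then retreat and check.

```bash
f(){ grep -E 'pos|ft_f|time' | tr '\n' ' '; echo; }
python3 -m inch '{"slide":[[0,0,0.001],[0,0,0],[0,0,0],[0,0,0]],"spin":[0,0,0,0],"jaw":[-1,-1,-1,-1]}' | f
python3 -m inch '{"slide":[[0,0,-0.005],[0,0,-0.01],[0,0,-0.02],[-0.01,0,-0.02],[-0.02,0,-0.02],[-0.02,0,-0.02],[-0.02,0,-0.02],[-0.02,0,-0.02],[-0.02,0,-0.01],[0,0,0],[0,0,0],[0,0,0]],"spin":[0,0,0,0,0,0,0,0,0,0,0,0],"jaw":[-1,-1,-1,-1,-1,-1,-1,-1,-1,-1,-1,-1]}' | f
python3 - <<'E'
from h import *
r=lambda i,w,h:cv2.resize(i,(w,h),interpolation=cv2.INTER_CUBIC)
b=eyes.get_image("side")[150:280,210:330]; c=eyes.get_image("scene")[120:250,145:265]
cv2.imwrite("pics/c2.png",np.hstack([r(b,400,433),r(c,400,433)]))
E
```

```text
time: 23.1 tool_pos: [0.5598, -0.0394, 0.0792] ft_force: [-4.0, 0.4, 8.9] 
time: 24.1 tool_pos: [0.5383, -0.1467, 0.2213] ft_force: [-0.5, -0.2, -0.5]
```

View pics/c2.png

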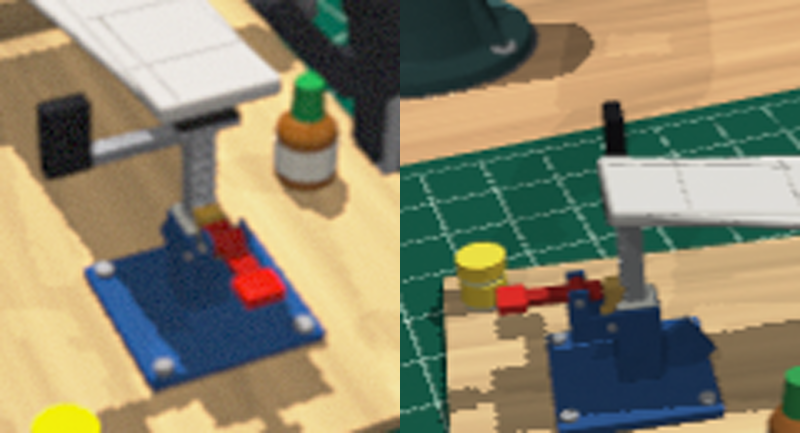

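The lever lies level (scene 510,298; side 258,285), the wing rests on the pad, and the pots and bottle are where they were. I hand in.

```bash
python3 -c "
from rig import robot
print(robot.hand_in())"
```

```text
the job is handed in; nothing more can be done
None
```

The job is handed in, with no verdict returned: the column went up four clicks and was pressed down onto the pawl at about 10 N, the lock lever is level on its stop, and in the last picture the wing rests on the pad with nothing else moved.

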